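Cover the staining trough

TASK

Put the porcelain cover on the staining trough: the cover is the longer of the two flat plates lying on the low wooden step. Slide it flat towards the robot until a good third of its length sticks out over the step's front edge without tipping, take it by the overhanging end and lift it off. Lower it squarely and centrally onto the trough's rim, letting go only when it lies there; do not drop it, and leave the shorter plate where it is.

Things in the scene. Friction and masses are not known exactly. Their poses are not given: they have to be found in the camera images.
- cover: The cover: a flat white porcelain plate, 120 mm long (its x) by 56 mm wide (its y) by 6 mm thick, about 0.12 kg, loose. At the start it lies flat on the step, its length roughly along the step's x. Origin: centre of its underside. Both ends are alike.
- short_plate: The bystander: a white porcelain plate 70 mm long (x) by 56 mm wide (y) by 6 mm thick, loose, flat on the step beside the cover, on either side of it, centres 120 mm or more apart. Origin: centre of its underside. Not to be disturbed.
- step: Low step shelf fixed on the bench: a solid dark wooden block with a flat dark green top, 180 mm deep (its x) by 290 mm wide (its y) by 60 mm high, with no lip. Origin: centre of its underside; its top is at z = 60 mm; its front edge, on the robot's side, is at x = -90 mm in its own frame, with free bench in front of it.
- trough: Staining trough, fixed on the bench: a narrow open-topped white porcelain box, 100 mm long (its x) by 36 mm wide (its y) by 80 mm high outside, walls 4 mm, with glass slides standing in it below the rim. Origin: centre of its underside; the rim is at z = 80 mm. The cover's length goes along the trough's length, either way round; it is wider and longer than the trough and overhangs it all round.
Mind the look-alikes: they are no part of the job. Leave any black or blue look-alike of the cover alone.

How it is judged:
By the outcome, as a careful person would: the job done as asked, in the order asked, and still so for the second after the job is handed in, with the robot touching nothing.
It also fails if it takes over 48 s, if anything falls off the work surface, if the arm or the gripper's body presses on something with over 40 N, if the wrist force passes 120 N, or if a joint passes its speed limit or range.

ROBOT

A 6-joint arm with a two-finger parallel gripper is mounted at the origin on the work surface. World frame = base frame: x ahead of the robot, y to its left, z up, the work surface at z = 0. Lengths are in m, angles in rad, forces in N, time in s.
With the tool pointing down it reaches from about 0.3 to 0.875 m from the base axis. Payload 6.4 kg.
Tool frame: the origin (TCP) lies at the very end of the fingers, on their centre line; the grasp point (between the pads) lies behind it (env.grasp_offset is the z of the grasp point in the tool frame, in m); z points along the fingers, y is the direction in which the jaws open and shut (so a half turn about z gives the same grasp; the last joint's range is limited). The gripper opens to 88 mm and grips with 3 to 60 N. Pads are 18 mm wide; open, the fingers measure 123 mm over their backs; the gripper's body (75 mm by 187 mm) begins 45 mm behind the grasp point.
Start: joints at [1.018, 0.181, 1.607, -0, 1.354, -0.206], TCP at [0.195, 0.541, 0.239] pointing down, gripper open.
Joint ranges: [-2.99, 2.99], [-0.89, 2.07], [0.3, 2.58], [-1.14, 4.28], [0, 2.63], [-3.12, 3.12]. Speed limits (rad/s): [2.57, 2.57, 3.01, 3.14, 3.14, 3.14].

INTERFACE

Orientations are given as a unit quaternion [w, x, y, z].
In Python, from workcell import env, viewer gives the robot as it stands. The module is installed in compiled form; this text tells all that it offers.
- The arm moves only by the tool send_rows, never from a script. Its argument "series" is text: rows parted by semicolons, each of 7 numbers parted by spaces: the turn, a rotation vector about the world's x, y, z in rad, then the shift along the world's x, y, z in cm, then the opening, from 0 (shut) to 1 (fully open). A call has exactly 10 rows; each row is the pose to reach, as a shift and turn from the pose measured when the call began; what a row does not reach only later rows make up. A row lasts 1/10 s, in which the tool goes at most 50 mm and 8.59 degrees, less where a joint would pass 70% of its speed; a pose out of reach is approached as far as the arm can. A call with a gripper value outside its range is refused whole. The fingers move at their own pace and stop on an object; "squeeze" is the grip in N (left out, the last holds). Time passes only in rows, so rows that repeat a pose let the fingers close, or fill a call up. It gives the time, the measured TCP pose, the force and the opening at its end, in the units of the state.
- env.get_obs(): the state, without advancing time (a new reading comes with each control period).
- viewer.capture(name): name is "scene" or "top"; returns (picture, depth): 384x512x3 uint8, red, green, blue; 384x512 float32, m along the optical axis (not along the pixel's ray), 0 where there is no reading.
- viewer.camera_params(name): a dict with "K" (3x3 intrinsics, pixels), "R" (3x3) and "t" (3): a world point X has camera coordinates R X + t. Camera axes: x right, y down, z forward; pixel columns grow to the right and rows downward; lengths in m; the calibration is good to about 2 mm. A picture is of the moment at which its call begins. camera_params takes no time and is no camera call.
- env.job_done(): hands the job in, once; it reports no verdict.
Trained networks look in the newest picture that a camera, given by its name, has taken for a name from the list of things; names that differ only in an ending like _2 or _b are one class to them, and where a whole thing is asked for, a point or a joint stands for the part that bears it (a point fixed in the world has none). Each returns a list of dicts, best first, with "score" (0 to 1); they miss things now and then, are a little off and sometimes report something else, mostly with a low value. They report only what shows in the picture. A call takes as long as a camera call. They do not tell look-alikes from the thing itself.
- viewer.spot_in(camera, thing): "point" ([column, row] in pixels, amid what is visible of it).
The state is a dict: "time_s": time; "qpos": joint angles; "qvel": joint speeds; "effort": joint torques, N m; "tool_pos": TCP position; "orientation": TCP orientation; "wrist_force": force on the tool from outside, world axes, zero at the start; "wrist_torque": the same for the moment, N m; "finger_gap": finger opening in m.
Only numpy, scipy, OpenCV 4.12 (cv2) and the standard library are available. Lean on these libraries where they do the work, as an engineer would, in place of code of your own. Each camera call takes 0.05 s, during which the arm holds its last target.

## Working session

There is one attempt and no reset: what is moved stays moved. The work goes in short steps, Python scripts to look and compute and a tool call to move; the robot and the scene stay as the last step left them, time stands still between calls to the robot, and variables do not carry over. Pictures are saved under pics/ and viewed, and the job is handed in when it is done.

Besides the shell and the picture viewer there is one more tool, called in YAML: its name, and indented under it one key for each argument. send_rows: Moves the arm, as the interface text tells. Its arguments: {"type":"object","properties":{"series":{"type":"string"},"squeeze":{"type":"number"}},"required":["series"]}

```bash
mkdir -p pics; cat > h.py <<'E'
from workcell import env, viewer
import numpy as np, cv2
def cap(n,fn):
    p,d=viewer.capture(n); cv2.imwrite('pics/'+fn+'.png',p[:,:,::-1]); np.savez('pics/'+fn+'.npz',p=p,d=d); return p,d
def world(n,d):
    c=viewer.camera_params(n);K,R,t=map(np.array,(c['K'],c['R'],c['t']))
    v,u=np.mgrid[:d.shape[0],:d.shape[1]]
    P=np.stack([(u-K[0,2])/K[0,0]*d,(v-K[1,2])/K[1,1]*d,d],-1)
    return (P-t)@R
E
python3 - <<'E'
from h import *
for n in('scene','top'):
    p,d=cap(n,n+'0'); c=viewer.camera_params(n); print(n,np.round(c['K'],1).tolist(),np.round(-np.array(c['R']).T@c['t'],3),np.round(c['R'],2).tolist())
o=env.get_obs();print(o['time_s'],o['tool_pos'],o['orientation'],o['finger_gap'],env.grasp_offset,o['wrist_force'])
for t in('cover','short_plate','step','trough'): print(t,viewer.spot_in('top',t)[:3])
E
```

```text
scene [[461.1, 0.0, 253.6], [0.0, 461.1, 190.4], [0.0, 0.0, 1.0]] [ 1.224 -0.352  0.702] [[0.51, 0.86, 0.01], [0.56, -0.32, -0.77], [-0.66, 0.4, -0.64]]
top [[361.8, 0.0, 256.8], [0.0, 361.8, 193.1], [0.0, 0.0, 1.0]] [0.526 0.    0.815] [[0.01, -1.0, -0.04], [-1.0, -0.0, -0.07], [0.07, 0.04, -1.0]]
0.1 [0.19516937 0.54037677 0.23794245] [-2.76308873e-04  1.72517632e-01  9.85006136e-01 -7.08419003e-04] 0.0881320563185241 -0.0187 [-0.13297662 -0.77220259 -0.25930268]
cover [{'point': [195.7, 274.2], 'score': 0.93}, {'point': [169.2, 90.5], 'score': 0.85}, {'point': [248.6, 188.5], 'score': 0.76}]
short_plate [{'point': [180.5, 184.8], 'score': 0.78}]
step [{'point': [212.0, 181.7], 'score': 0.85}]
trough [{'point': [340.8, 229.6], 'score': 0.87}]
```

View pics/top0.png

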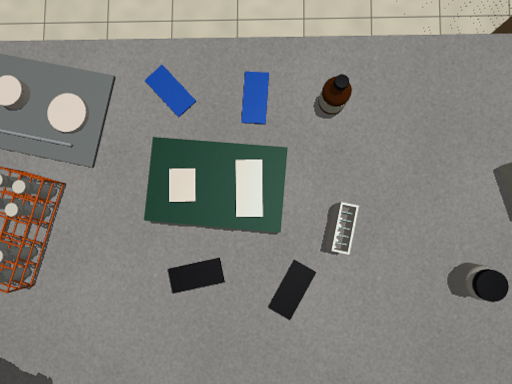

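View pics/scene0.png

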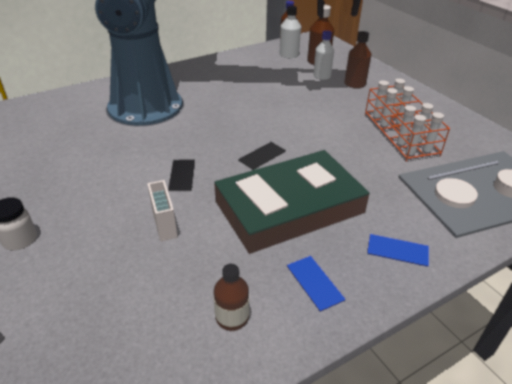

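```bash
python3 - <<'E'
from h import *
f=np.load('pics/top0.npz');p=f['p'].astype(int);d=f['d'];W=world('top',d)
def rect(name,m):
    m=cv2.morphologyEx(m.astype(np.uint8),cv2.MORPH_OPEN,np.ones((3,3)))
    n,l,s,c=cv2.connectedComponentsWithStats(m)
    for i in range(1,n):
        if s[i,4]<150: continue
        q=W[l==i]; r=cv2.minAreaRect((q[:,:2]*1000).astype(np.float32))
        print(name,s[i],'z',np.round(np.percentile(q[:,2],[5,50,95]),4),'rect mm',np.round(r[0],1),np.round(r[1],1),round(r[2],1), 'rgb',p[l==i].mean(0).round())
z=W[:,:,2]
white=(p.min(-1)>150)&(z<.12)
rect('white',white&(z>.045))
rect('step',(abs(z-.06)<.012)&(W[:,:,0]>.3))
rect('greenish',(abs(z-.06)<.012)&(p[...,1]>p[...,0]+8))
E
```

```text
white [ 236  160   27   57 1488] z [0.0627 0.0648 0.0669] rect mm [589.9  49.9] [117.9  54.4] 0.7 rgb [224. 224. 214.]
white [169 169  26  33 845] z [0.0626 0.0648 0.0671] rect mm [595.6 192.1] [68.4 54.5] 1.6 rgb [222. 213. 200.]
step [  144   137   143    96 11532] z [0.0568 0.0592 0.0657] rect mm [598.5 122.4] [290.3 180.4] 85.5 rgb [ 81. 106.  93.]
step [463 266  23  34 327] z [0.0501 0.061  0.0686] rect mm [ 404.8 -404.4] [33.7 69. ] 74.2 rgb [94. 91. 85.]
greenish [ 144  137  143   96 9069] z [0.0567 0.0588 0.0609] rect mm [598.5 122.4] [290.3 180.4] 85.5 rgb [44. 76. 62.]
```

The top picture shows the white cover at (250,188), the short plate at (182,185) and the trough at (343,228). The blue and black plates lie on the bench and are decoys. Next I'll refine yaw, the step's front edge and the trough pose.

```bash
python3 - <<'E'
from h import *
for n in('top','scene'):
    f=np.load(f'pics/{n}0.npz');p=f['p'].astype(int);d=f['d'];W=world(n,d);z=W[:,:,2]
    c=viewer.camera_params(n);K,R,t=map(np.array,(c['K'],c['R'],c['t']));C=-R.T@t
    def plane(uv,h):   # ray to plane
        uv=np.asarray(uv,float).reshape(-1,2); r=np.c_[(uv-K[[0,1],[2,2]])/K[0,0],np.ones(len(uv))]@R
        return (C+r*((h-C[2])/r[:,2])[:,None])[:,:2]*1000
    def fit(name,m,h,near=None):
        m=cv2.morphologyEx(m.astype(np.uint8),cv2.MORPH_CLOSE,np.ones((3,3)))
        cs,_=cv2.findContours(m,cv2.RETR_EXTERNAL,cv2.CHAIN_APPROX_NONE)
        for k in cs:
            if cv2.contourArea(k)<150: continue
            q=plane(k,h).astype(np.float32); r=cv2.minAreaRect(q); M=cv2.moments(k); 
            cen=plane([[M['m10']/M['m00'],M['m01']/M['m00']]],h)[0]
            print(n,name,'cen',np.round(cen,1),'rect',np.round(r[0],1),np.round(r[1],1),round(r[2],1))
    w=(p.min(-1)>150)
    inb=(W[...,0]>.4)&(W[...,0]<.8)&(abs(W[...,1])<.3)
    fit('plates',w&inb&(z>.05)&(z<.073),.066)
    fit('rim',inb&(z>.074)&(z<.088)&(p.max(-1)>110),.08)
    fit('step',inb&(abs(z-.06)<.012),.06)
E
```

```text
top plates cen [595.5 191.9] rect [595.9 191.6] [69.1 53.2] 1.4
top plates cen [588.9  50.3] rect [590.5  49.7] [119.   54.1] 0.6
top rim cen [ 507.8 -143.7] rect [ 508.2 -143.9] [36.1 99.7] 78.3
top step cen [597.3 120.3] rect [598.4 122. ] [289.5 179.6] 85.5
scene plates cen [589.   52.1] rect [586.  52.] [121.6  56.6] 0.9
scene plates cen [593.3 193.7] rect [592.2 194. ] [71.3 57.9] 1.8
scene rim cen [ 511.3 -144.7] rect [ 509.  -144.3] [ 36.5 110.8] 78.5
scene step cen [ 488.9 -141.5] rect [ 486.9 -141.4] [34.1 86.9] 78.7
scene step cen [607.9 110.3] rect [600.9 120.8] [297.7 194.5] 85.5
```

send_rows:
  series: "0 0 0.036 3.2 -3.27 0 0.34;0 0 0.072 6.4 -6.54 0 0.34;0 0 0.108 9.6 -9.8 0 0.34;0 0 0.144 12.8 -13.1 0 0.34;0 0 0.18 16 -16.3 -1 0.34;0 0 0.216 19.2 -19.6 -2 0.34;0 0 0.252 22.4 -22.9 -3 0.34;0 0 0.288 25.6 -26.1 -4 0.34;0 0 0.324 28.8 -29.4 -5 0.34;0 0 0.359 32 -32.7 -6 0.34"

```text
time_s: 1.3
tool_pos: [0.5165, 0.2121, 0.1782]
orientation: [0.0, -0.007, 1.0, -0.0]
wrist_force: [0.5, 0.0, 0.1]
finger_gap: 0.0297
```

send_rows:
  series: "0 0 0 2.8 -2.8 0 0.34;0 0 0 5.6 -5.6 0 0.34;0 0 0 8.4 -8.4 0 0.34;0 0 0 11.2 -11.2 0 0.34;0 0 0 14 -14 -1 0.34;0 0 0 16 -16.15 -3 0.34;0 0 0 16 -16.15 -6 0.34;0 0 0 16 -16.15 -8 0.34;0 0 0 16 -16.15 -8.8 0.34;0 0 0 16 -16.15 -8.8 0.34"

```text
time_s: 2.3
tool_pos: [0.6754, 0.0507, 0.0886]
orientation: [-0.001, -0.007, 1.0, -0.0]
wrist_force: [-0.3, 0.5, 0.0]
finger_gap: 0.0303
```

```bash
python3 - <<'E'
from h import *
cap('scene','s1');o=env.get_obs();print(o['tool_pos'],o['wrist_force'])
E
```

```text
[0.67642333 0.05076945 0.09021804] [ 0.38015741 -0.14645589  0.65202153]
```

View pics/s1.png

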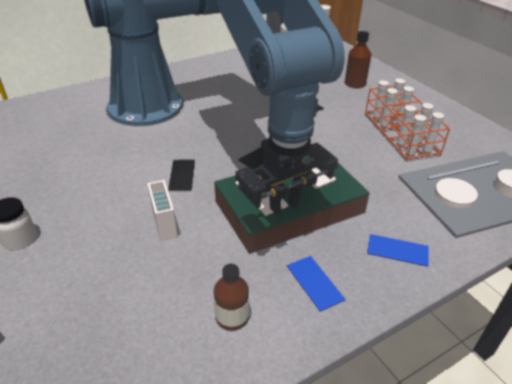

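The fingers are behind the cover's far end, around (275,200), and clear of the short plate. Next I lower them.

send_rows:
  series: "0 0 0 0 0 -0.7 0.34;0 0 0 0 0 -1.4 0.34;0 0 0 0 0 -2.0 0.34;0 0 0 0 0 -2.4 0.34;0 0 0 0 0 -2.6 0.34;0 0 0 0 0 -2.6 0.34;0 0 0 -0.3 0 -2.6 0.34;0 0 0 -0.6 0 -2.6 0.34;0 0 0 -0.6 0 -2.6 0.34;0 0 0 -0.6 0 -2.6 0.34"

```text
time_s: 3.35
tool_pos: [0.6704, 0.0508, 0.0645]
orientation: [0.0, -0.007, 1.0, -0.0]
wrist_force: [0.8, 0.1, -0.5]
finger_gap: 0.0303
```

```bash
python3 - <<'E'
from h import *
for i in range(3):
    cap('scene','s2');o=env.get_obs();print(o['tool_pos'],o['wrist_force'])
p=cv2.imread('pics/s2.png')[130:260,190:390]; cv2.imwrite('pics/s2c.png',cv2.resize(p,None,fx=4,fy=4,interpolation=2))
E
```

```text
[0.67053272 0.05076203 0.06448676] [ 0.50202228  0.6821776  -0.00376082]
[0.67056052 0.05075599 0.06443147] [0.15966424 0.74088066 0.46769959]
[0.67057482 0.05075446 0.06438475] [-0.12312985  0.16059733 -0.24504862]
```

View pics/s2c.png

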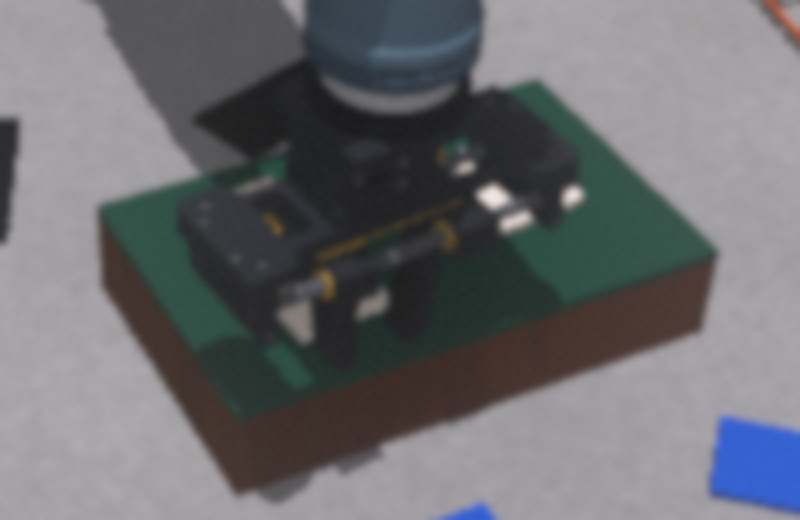

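send_rows:
  series: "0 0 0 0 0 -0.15 0.34;0 0 0 -0.4 0 -0.15 0.34;0 0 0 -0.9 0 -0.15 0.34;0 0 0 -1.4 0 -0.15 0.34;0 0 0 -2.0 0 -0.15 0.34;0 0 0 -2.8 0 -0.15 0.34;0 0 0 -3.6 0 -0.15 0.34;0 0 0 -4.4 0 -0.15 0.34;0 0 0 -4.8 0 -0.15 0.34;0 0 0 -5 0 -0.15 0.34"

```text
time_s: 4.5
tool_pos: [0.6202, 0.0508, 0.0631]
orientation: [0.0, -0.007, 1.0, -0.0]
wrist_force: [0.5, 0.2, -0.2]
finger_gap: 0.0301
```

```bash
python3 - <<'E'
from h import *
cap('scene','s3');cap('top','t3')
o=env.get_obs();print(o['tool_pos'],o['wrist_force'])
a=cv2.imread('pics/s3.png')[130:260,190:390];b=cv2.imread('pics/t3.png')[120:250,140:340]
cv2.imwrite('pics/c3.png',np.hstack([cv2.resize(x,None,fx=2,fy=2,interpolation=2) for x in (a,b)]))
E
```

```text
[0.62028982 0.05076799 0.06295739] [-0.10082137 -0.59105285  0.1634506 ]
```

View pics/c3.png

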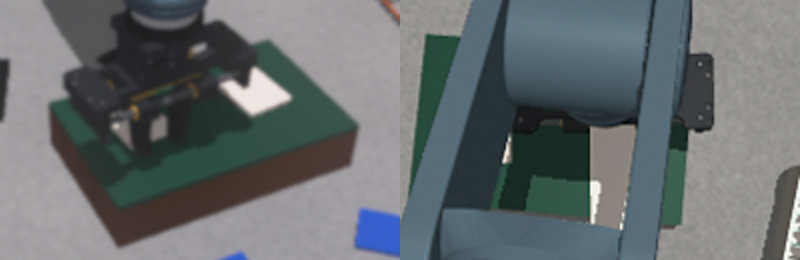

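send_rows:
  series: "0 0 0 -0.6 0 0 0.34;0 0 0 -1.2 0 0 0.34;0 0 0 -1.9 0 0 0.34;0 0 0 -2.5 0 0 0.34;0 0 0 -3.0 0 0 0.34;0 0 0 -3.3 0 0 0.34;0 0 0 -3.5 0 0 0.34;0 0 0 -3.5 0 0 0.34;0 0 0 -2.8 0 0 0.34;0 0 0 -2.0 0 0.5 0.34"

```text
time_s: 5.6
tool_pos: [0.5999, 0.0508, 0.0672]
orientation: [-0.001, -0.007, 1.0, -0.0]
wrist_force: [-0.2, 0.6, 0.1]
finger_gap: 0.0301
```

send_rows:
  series: "0 0 0 0 0 3 0.34;0 0 0 0 0 7 0.34;0 0 0 0 3 11 1;0 0 0 0 7.5 12 1;0 0 0 0 12 12 1;0 0 0 0 16.5 12 1;0 0 0 -2 19 12 1;0 0 0 -4 19 12 1;0 0 0 -6 19 12 1;0 0 0 -6 19 12 1"

```text
time_s: 6.6
tool_pos: [0.5385, 0.2417, 0.1872]
orientation: [-0.002, -0.008, 1.0, -0.0]
wrist_force: [0.4, 0.2, -0.1]
finger_gap: 0.0876
```

```bash
cat > m.py <<'E'
from h import *
import sys
def run(tag):
  for n in('top','scene'):
    p,d=cap(n,n+tag);p=p.astype(int);W=world(n,d);z=W[:,:,2]
    c=viewer.camera_params(n);K,R,t=map(np.array,(c['K'],c['R'],c['t']));C=-R.T@t
    def plane(uv,h):
        uv=np.asarray(uv,float).reshape(-1,2); r=np.c_[(uv-K[[0,1],[2,2]])/K[0,0],np.ones(len(uv))]@R
        return (C+r*((h-C[2])/r[:,2])[:,None])[:,:2]*1000
    def fit(name,m,h):
        m=cv2.morphologyEx(m.astype(np.uint8),cv2.MORPH_CLOSE,np.ones((3,3)))
        cs,_=cv2.findContours(m,cv2.RETR_EXTERNAL,cv2.CHAIN_APPROX_NONE)
        for k in cs:
            if cv2.contourArea(k)<150: continue
            q=plane(k,h).astype(np.float32); r=cv2.minAreaRect(q)
            print(n,name,'rect',np.round(r[0],1),np.round(r[1],1),round(r[2],1))
    w=(p.min(-1)>120)&(p.max(-1)-p.min(-1)<45)
    inb=(W[...,0]>.4)&(W[...,0]<.8)&(abs(W[...,1])<.3)
    fit('plates',w&inb&(z>.05)&(z<.073),.066)
    fit('high',inb&(z>.074)&(z<.095)&(p.max(-1)>110),.08)
  o=env.get_obs();print(o['time_s'],o['tool_pos'],o['orientation'],o['wrist_force'])
E
python3 -c "
from m import *
run('4')"
```

```text
top plates rect [516.9  50. ] [119.5  55.9] 0.7
top plates rect [596.3 190.8] [70.4 55.3] 1.1
top high rect [ 508.2 -143.7] [36.5 99.7] 78.3
scene plates rect [ 492.6 -142.9] [33.7 89. ] 78.2
scene plates rect [592.5 194.1] [76.  61.7] 1.2
scene plates rect [513.   52.9] [124.1  60.3] 1.4
scene high rect [ 508.9 -144.2] [ 36.5 110.6] 78.4
6.7 [0.54077393 0.2409977  0.18768858] [-5.70424411e-04 -6.97260744e-03  9.99975528e-01 -1.83201205e-05] [ 0.49268716 -0.03743901 -0.26644994]
```

View pics/top4.png

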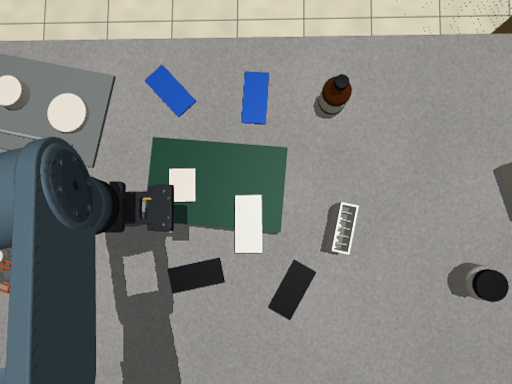

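View pics/scene4.png

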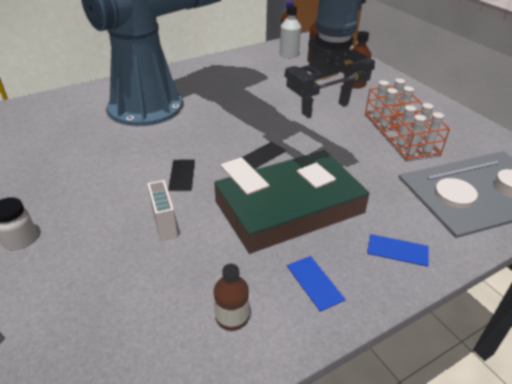

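The cover now overhangs by about 46 mm and lies flat, with its near end at (248,254) in the top picture. The short plate hasn't moved. Next I go above the overhang.

send_rows:
  series: "0 0 0 -1.5 -4 0 1;0 0 0 -3 -8.5 0 1;0 0 0 -4.5 -13 0 1;0 0 0 -5.7 -17 0 1;0 0 0 -5.7 -19.1 -1 1;0 0 0 -5.7 -19.1 -4 1;0 0 0 -5.7 -19.1 -7 1;0 0 0 -5.7 -19.1 -9 1;0 0 0 -5.7 -19.1 -9.5 1;0 0 0 -5.7 -19.1 -9.5 1"

```text
time_s: 7.7
tool_pos: [0.4843, 0.0495, 0.0924]
orientation: [-0.001, -0.007, 1.0, 0.0]
wrist_force: [0.5, 0.0, 0.7]
finger_gap: 0.0879
```

```bash
python3 - <<'E'
from h import *
cap('scene','s5');o=env.get_obs();print(o['tool_pos'],o['wrist_force'])
p=cv2.imread('pics/s5.png')[110:250,190:390]; cv2.imwrite('pics/s5c.png',cv2.resize(p,None,fx=3,fy=3,interpolation=2))
E
```

```text
[0.48483845 0.04958927 0.09331295] [-0.5046901   0.17522586  1.04100855]
```

View pics/s5c.png

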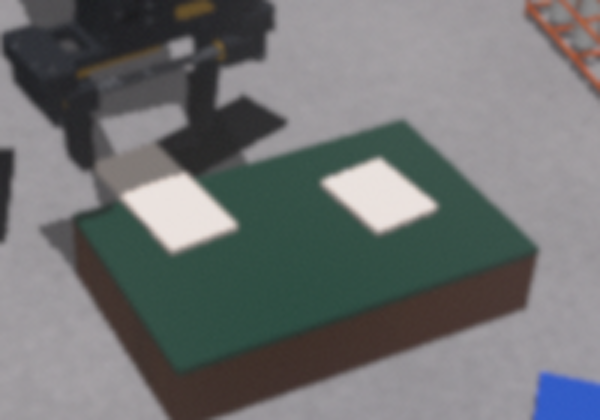

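The fingers straddle the overhanging end. Next I descend.

send_rows:
  series: "0 0 0 -0.15 0.1 -0.8 1;0 0 0 -0.15 0.1 -1.6 1;0 0 0 -0.15 0.1 -2.4 1;0 0 0 -0.15 0.1 -3.2 1;0 0 0 -0.15 0.1 -4 1;0 0 0 -0.15 0.1 -4.5 1;0 0 0 -0.15 0.1 -4.85 1;0 0 0 -0.15 0.1 -4.85 1;0 0 0 -0.15 0.1 -4.85 0.75;0 0 0 -0.15 0.1 -4.85 0.7"

```text
time_s: 8.75
tool_pos: [0.4837, 0.0506, 0.0451]
orientation: [0.0, -0.007, 1.0, -0.0]
wrist_force: [-0.2, 0.5, -0.4]
finger_gap: 0.0739
```

send_rows:
  series: "0 0 0 0 0 0 0.7;0 0 0 0 0 0 0.66;0 0 0 0 0 0 0.63;0 0 0 0 0 0 0.6;0 0 0 0 0 0 0.55;0 0 0 0 0 0 0.5;0 0 0 0 0 0 0.5;0 0 0 0 0 0 0.5;0 0 0 0 0 0 0.5;0 0 0 0 0 0 0.5"
  squeeze: 45

```text
time_s: 9.75
tool_pos: [0.4838, 0.0505, 0.0452]
orientation: [0.0, -0.007, 1.0, -0.0]
wrist_force: [-0.3, -0.7, 2.1]
finger_gap: 0.0549
```

send_rows:
  series: "0 0 0 0 0 0.2 0.45;0 0 0 0 0 0.5 0.45;0 0 0 0 0 1 0.45;0 0 0 0 0 1.7 0.45;0 0 0 0 0 2.5 0.45;0 0 0 0 0 3.5 0.45;0 0 0 0 0 4.7 0.45;0 0 0 0 0 6 0.45;0 0 0 0 0 7 0.45;0 0 0 0 0 7.5 0.45"
  squeeze: 45

```text
time_s: 10.75
tool_pos: [0.4846, 0.0504, 0.1219]
orientation: [0.001, -0.007, 1.0, -0.0]
wrist_force: [0.3, -0.1, -0.5]
finger_gap: 0.0549
```

```bash
python3 - <<'E'
from h import *
p,d=cap('scene','s6');o=env.get_obs();print(o['tool_pos'],o['wrist_force'],o['finger_gap'])
W=world('scene',d)
m=(p.min(-1)>110)&(W[...,2]>.11)&(W[...,2]<.16)&(abs(W[...,1]-.05)<.04)&(W[...,0]>.49)&(W[...,0]<.62)
m=cv2.erode(m.astype(np.uint8),np.ones((3,3)))>0
q=W[m];print(len(q),q.min(0),q.max(0));A=np.c_[q[:,:2],np.ones(len(q))];print('slopes',np.linalg.lstsq(A,q[:,2],rcond=None)[0])
p=cv2.imread('pics/s6.png')[80:250,190:390]; cv2.imwrite('pics/s6c.png',cv2.resize(p,None,fx=3,fy=3,interpolation=2))
E
```

```text
[0.48471031 0.05041853 0.1220686 ] [ 0.88404736 -0.11379078 -1.28462459] 0.054876681265030855
529 [0.49217167 0.02396821 0.14226548] [0.57547111 0.0772777  0.14769895]
slopes [-0.0005364  -0.00125498  0.14498416]
```

View pics/s6c.png

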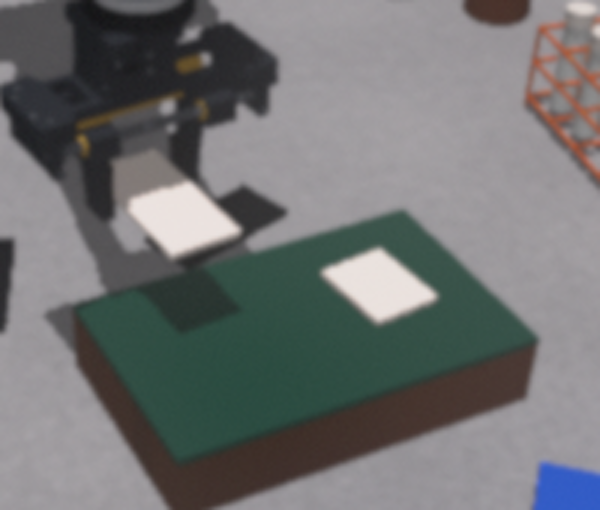

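The cover is held level (slopes about 0.001). Next I carry it to the trough and turn it.

send_rows:
  series: "0 0 -0.01 0 -0.8 0 0.45;0 0 -0.03 -0.1 -2.3 0 0.45;0 0 -0.06 -0.2 -4.6 0 0.45;0 0 -0.09 -0.3 -7.2 0 0.45;0 0 -0.12 -0.4 -10 0 0.45;0 0 -0.15 -0.5 -12.8 0 0.45;0 0 -0.18 -0.6 -15.4 0 0.45;0 0 -0.2 -0.7 -17.4 0 0.45;0 0 -0.215 -0.8 -18.5 0 0.45;0 0 -0.215 -0.8 -18.8 0 0.45"

```text
time_s: 11.8
tool_pos: [0.4762, -0.1386, 0.1216]
orientation: [0.001, 0.102, 0.995, -0.0]
wrist_force: [-0.6, -0.1, 0.3]
finger_gap: 0.0545
```

send_rows:
  series: "0 0 0 0 0 -0.5 0.45;0 0 0 0 0 -1 0.45;0 0 0 0 0 -1.5 0.45;0 0 0 0 0 -2 0.45;0 0 0 0 0 -2.5 0.45;0 0 0 0 0 -3 0.45;0 0 0 0 0 -3.2 0.45;0 0 0 0 0 -3.3 0.45;0 0 0 0 0 -3.3 0.45;0 0 0 0 0 -3.3 0.45"

```text
time_s: 12.8
tool_pos: [0.4764, -0.1387, 0.0888]
orientation: [0.001, 0.102, 0.995, -0.0]
wrist_force: [0.4, -0.1, -0.8]
finger_gap: 0.0548
```

```bash
python3 - <<'E'
from h import *
o=env.get_obs();print(o['time_s'],o['tool_pos'],o['orientation'],o['wrist_force'],o['finger_gap'])
for n in('top','scene'):
    p,d=cap(n,n+'7');W=world(n,d)
    m=(p.min(-1)>110)&(W[...,2]>.1)&(W[...,2]<.13)&(abs(W[...,1]+.144)<.08)&(W[...,0]>.43)&(W[...,0]<.6)
    q=W[m]
    if len(q)>50:
        r=cv2.minAreaRect((q[:,:2]*1000).astype(np.float32));print(n,len(q),np.median(q[:,2]),r)
a=cv2.imread('pics/scene7.png')[110:280,80:280];b=cv2.imread('pics/top7.png')[150:320,240:440]
cv2.imwrite('pics/c7.png',np.hstack([cv2.resize(x,None,fx=2,fy=2,interpolation=2) for x in (a,b)]))
E
```

```text
12.8 [ 0.47641121 -0.1387304   0.08883278] [ 1.27444079e-03  1.01631636e-01  9.94821191e-01 -4.28766392e-04] [ 0.42881298 -0.14919695 -0.83470222] 0.05478028958479099
top 615 0.10798428464582163 ((528.8634033203125, -128.6270751953125), (48.72985076904297, 113.80738830566406), 52.775390625)
scene 1073 0.11126552637891925 ((503.7188720703125, -150.857421875), (70.5050048828125, 125.77056121826172), 78.66248321533203)
```

View pics/c7.png

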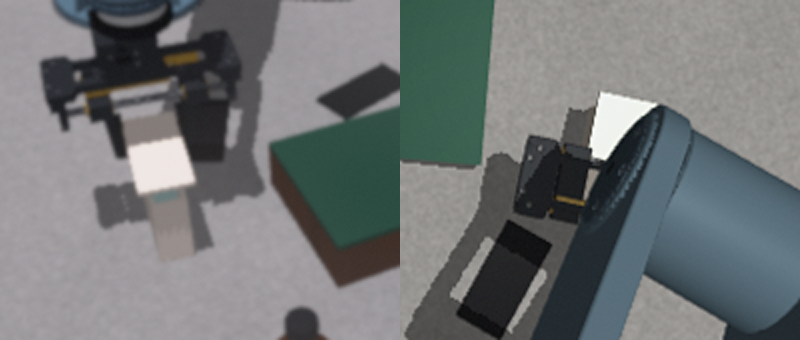

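```bash
python3 - <<'E'
from h import *
for n,f in(('scene','scene7'),('top','top7')):
    F=np.load(f'pics/{f}.npz');p=F['p'].astype(int);d=F['d'];W=world(n,d)
    c=viewer.camera_params(n);K,R,t=map(np.array,(c['K'],c['R'],c['t']));C=-R.T@t
    v,u=np.mgrid[:384,:512];r=np.stack([(u-K[0,2])/K[0,0],(v-K[1,2])/K[1,1],np.ones(u.shape)],-1)@R
    a=np.deg2rad(-11.7);ex=np.array([np.cos(a),np.sin(a)]);ey=np.array([-ex[1],ex[0]]);T=np.array([.5083,-.144])
    P=C[:2]+r[...,:2]*((.1097-C[2])/r[...,2])[...,None]-T
    L=P@ex*1000;Y=P@ey*1000
    m=(p.min(-1)>165)&(W[...,2]>.1)&(W[...,2]<.118)&(abs(L)<80)&(abs(Y)<45)
    print(n,m.sum(),'L max',np.percentile(L[m],[50,95,99,100]).round(1),'Y',np.percentile(Y[m&(L>20)],[0,1,50,99,100]).round(1))
E
```

```text
scene 701 L max [20.8 53.7 56.6 57.4] Y [-28.2 -27.7  -0.6  26.8  27.8]
top 563 L max [35.6 56.6 58.2 58.6] Y [-26.4 -22.5   7.2  27.   27.4]
```

send_rows:
  series: "0 0 0 0.08 0.06 -0.4 0.45;0 0 0 0.08 0.06 -0.8 0.45;0 0 0 0.08 0.06 -1.2 0.45;0 0 0 0.08 0.06 -1.5 0.45;0 0 0 0.08 0.06 -1.8 0.45;0 0 0 0.08 0.06 -2.0 0.45;0 0 0 0.08 0.06 -2.1 0.45;0 0 0 0.08 0.06 -2.15 0.45;0 0 0 0.08 0.06 -2.2 0.45;0 0 0 0.08 0.06 -2.2 0.45"

```text
time_s: 13.9
tool_pos: [0.4773, -0.1382, 0.0669]
orientation: [0.001, 0.102, 0.995, -0.0]
wrist_force: [-0.3, -0.7, -0.9]
finger_gap: 0.0544
```

send_rows:
  series: "0 0 0 0 0 -0.05 0.45;0 0 0 0 0 -0.1 0.45;0 0 0 0 0 -0.12 0.45;0 0 0 0 0 -0.14 0.45;0 0 0 0 0 -0.16 0.45;0 0 0 0 0 -0.18 0.45;0 0 0 0 0 -0.18 0.45;0 0 0 0 0 -0.18 0.45;0 0 0 0 0 -0.18 0.45;0 0 0 0 0 -0.18 0.45"

```text
time_s: 14.9
tool_pos: [0.4773, -0.1382, 0.0653]
orientation: [0.001, 0.102, 0.995, -0.001]
wrist_force: [-2.2, 0.6, 4.8]
finger_gap: 0.0548
```

Contact: about +5 N upward at the expected height. Next I ease the grip, then open slowly.

send_rows:
  series: "0 0 0 0 0 0 0.5;0 0 0 0 0 0 0.55;0 0 0 0 0 0 0.58;0 0 0 0 0 0 0.6;0 0 0 0 0 0 0.62;0 0 0 0 0 0 0.64;0 0 0 0 0 0 0.67;0 0 0 0 0 0 0.72;0 0 0 0 0 0 0.85;0 0 0 0 0 0 1"
  squeeze: 4

```text
time_s: 15.9
tool_pos: [0.4773, -0.1382, 0.0653]
orientation: [0.001, 0.102, 0.995, -0.001]
wrist_force: [-0.5, 0.2, -0.7]
finger_gap: 0.0772
```

```bash
python3 - <<'E'
from h import *
cap('scene','s8');o=env.get_obs();print(o['tool_pos'],o['wrist_force'],o['finger_gap'])
p=cv2.imread('pics/s8.png')[100:270,80:280]; cv2.imwrite('pics/s8c.png',cv2.resize(p,None,fx=3,fy=3,interpolation=2))
E
```

```text
[ 0.47731406 -0.13820804  0.06529944] [-0.09510466 -0.73924691 -0.03138802] 0.0815531014250444
```

View pics/s8c.png

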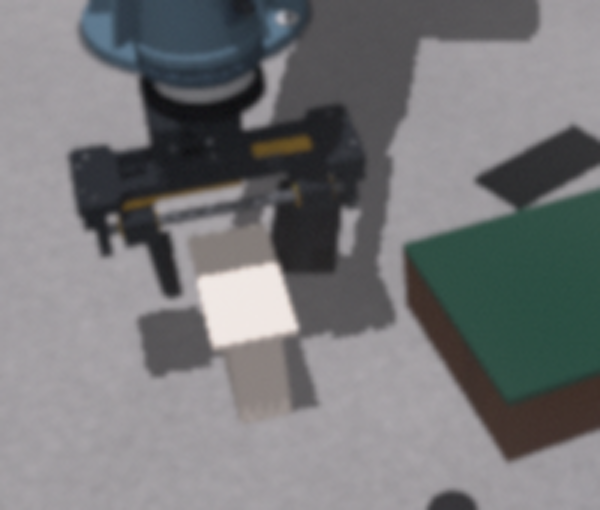

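The cover lies flat on the rim and both fingers are clear of it. Next I rise straight up and move aside.

send_rows:
  series: "0 0 0 0 0 0 1;0 0 0 0 0 1 1;0 0 0 0 0 2 1;0 0 0 0 0 3.5 1;0 0 0 0 0 6 1;0 0 0 0 0 9 1;0 0 0 0 0 12 1;0 0 0 0 4 13 1;0 0 0 0 8 13 1;0 0 0 0 12 13 1"

```text
time_s: 16.95
tool_pos: [0.4778, -0.0173, 0.1973]
orientation: [0.003, 0.102, 0.995, -0.001]
wrist_force: [1.3, 0.9, 0.0]
finger_gap: 0.0883
```

send_rows:
  series: "0 0 0 0 4 0 1;0 0 0 0 8 0 1;0 0 0 0 12 0 1;0 0 0 0 16 0 1;0 0 0 0 20 0 1;0 0 0 0 24 0 1;0 0 0 0 28 0 1;0 0 0 0 30 0 1;0 0 0 0 30 0 1;0 0 0 0 30 0 1"

```text
time_s: 17.95
tool_pos: [0.4777, 0.2826, 0.1979]
orientation: [0.003, 0.102, 0.995, -0.001]
wrist_force: [-0.1, -0.1, -0.3]
finger_gap: 0.0882
```

```bash
python3 - <<'E'
from m import *
run('9')
F=np.load('pics/top9.npz');p=F['p'];W=world('top',F['d'])
m=(p.min(-1)>150)&(W[...,2]>.075)&(W[...,2]<.1)&(abs(W[...,1]+.144)<.05)&(W[...,0]>.43)&(W[...,0]<.6)
q=W[cv2.erode(m.astype(np.uint8),np.ones((3,3)))>0];A=np.c_[q[:,:2]-[.508,-.144],np.ones(len(q))];print('plane',np.linalg.lstsq(A,q[:,2],rcond=None)[0])
# refit at top plane .086
c=viewer.camera_params('top');K,R,t=map(np.array,(c['K'],c['R'],c['t']));C=-R.T@t
k=np.argwhere(m)[:,::-1];r=np.c_[(k-K[[0,1],[2,2]])/K[0,0],np.ones(len(k))]@R
print(cv2.minAreaRect(((C+r*((.086-C[2])/r[:,2])[:,None])[:,:2]*1000).astype(np.float32)))
E
```

```text
top plates rect [596.3 190.8] [70.4 55.3] 1.1
top high rect [ 507.9 -144.2] [ 56.3 120.5] 77.9
scene plates rect [592.5 194. ] [76.  61.1] 1.2
scene high rect [ 500.1 -141.1] [ 56.7 127.7] 77.9
18.05 [0.47793675 0.28168503 0.19767129] [ 3.14734530e-03  1.02683201e-01  9.94708753e-01 -8.67065205e-04] [ 0.62281485 -0.54464002  0.22365887]
plane [7.73488456e-04 9.63425762e-05 8.45789981e-02]
((508.10223388671875, -143.26695251464844), (55.413028717041016, 119.22274780273438), 77.7822265625)
```

View pics/top9.png

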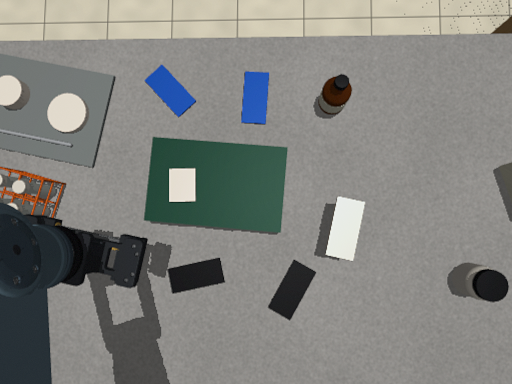

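View pics/scene9.png

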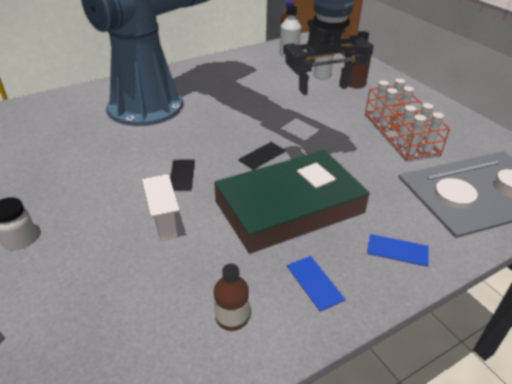

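The cover sits level on the trough at (346,229) in the top picture. It is centred within about 1 mm and its yaw matches within 0.5°. The short plate has not moved.

```bash
python3 -c "
from workcell import env
print(env.job_done())"
```

```text
the job is handed in; nothing more can be done
None
```

The porcelain cover is on the trough, and I handed the job in at about 18 s of the 48 s allowed. I pushed it flat until about 46 mm overhung the step's front edge. Then I gripped it by the sides of the overhanging end and lifted it level. I turned it to match the trough, lowered it until it touched the rim (about 5 N), and only then let go and moved the arm clear.

- **Cover position:** in the top camera the cover's centre is about 1 mm from the trough's centre (508.1, −143.3 mm against 508.2, −143.8 mm). Its yaw is within about 0.5° of the trough's.
- **Level:** the tilt is below 0.1°, with the top face at about 85 mm; 86 mm is expected.
- **Short plate:** it moved no more than about 1 mm between the pictures, which is within measuring noise.
- **Disagreement:** the scene camera's rough fit put the cover about 8 mm off in x. That fit came out too long (128 mm against 120 mm), probably because it included the cover's side faces and assumed the rim height. I trusted the top camera and the arm's own position instead.

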